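# Comb the stirring rods into the grooves of their tray

## Robot

A 6-joint arm with a two-finger parallel gripper is mounted at the origin on the work surface. World frame = base frame: x ahead of the robot, y to its left, z up, the work surface at z = 0. Lengths are in m, angles in rad, forces in N, time in s.
With the tool pointing down it reaches from about 0.425 to 0.925 m from the base axis. Payload 12.5 kg.
Tool frame: the origin (TCP) lies midway between the tips of the shut fingers; the grasp point (between the pads) lies 19 mm behind it (env.pinch_z is the distance from the TCP to the grasp point, in m); x points along the fingers, y is the direction in which the jaws open and shut, and the axes are right-handed (so a half turn about x gives the same grasp; the last joint's range is limited). The gripper opens to 85 mm and grips with 20 to 120 N. Pads are 22 mm wide; open, the fingers measure 114 mm over their backs; the gripper's body (76 mm by 85 mm) begins 54 mm behind the grasp point. The pads swing forward as they close: fully open they stand 13 mm farther back than shut.
Start: joints at [1.236, 0.491, 1.559, -0, 1.092, -0.106], TCP at [0.142, 0.609, 0.231] pointing down, gripper open.
Joint ranges: [-3.1, 3.1], [-0.84, 2.19], [0.05, 2.79], [-1.13, 4.28], [0.06, 2.93], [-2.69, 2.69]. Speed limits (rad/s): [2.22, 2.22, 2.79, 3.14, 3.14, 3.14].

## Interface

Orientations are given as [roll, pitch, yaw] about the fixed x, y, z axes, in that order (R = Rz(yaw) Ry(pitch) Rx(roll)).
In Python, from cell import env gives the robot as it stands. Calls block until the motion is done:
- env.movep(position, orientation): joint-space move of the TCP to a pose.
- env.movel(position, rot=None, rate=0.15): straight line of the TCP; rot=None keeps the orientation; rate is the mean speed in m/s.
- env.move_joints(angles): joint-space move.
- env.command_gripper(opening): finger opening in m; the grip force is fixed at half the most; returns when the fingers have stopped.
- env.wait(seconds).
- env.inverse_kinematics(position, orientation): joint angles nearest the present ones, or None.
- env.snapshot(name): name is "side" or "top"; returns the picture (400x640x3 uint8, red, green, blue); there is no depth.
- env.camera_info(name): a dict with "mtx" (3x3 intrinsics, pixels), "view" (4x4, takes a point from world to camera coordinates). Camera axes: x right, y down, z forward; pixel columns grow to the right and rows downward; lengths in m; the calibration is good to about 2 mm. A picture is of the moment at which its call begins. camera_info takes no time and is no camera call.
A pose or a line that the arm cannot do raises env.Unreachable and nothing moves.
- env.sign_off(): hands the job in, once; it reports no verdict.
Readings, each from a call of its own:
- env.current_t(): time.
- env.current_joint_pos(): joint angles.
- env.current_qvel(): joint speeds.
- env.current_effort(): joint torques, N m.
- env.current_tool_pos(): TCP position.
- env.current_ee_rot(): TCP orientation.
- env.current_contact_force(): force on the tool from outside, world axes, zero at the start.
- env.current_moment(): the same for the moment, N m.
- env.current_opening(): finger opening in m.
Only numpy, scipy, OpenCV 4.12 (cv2) and the standard library are available. Lean on these libraries where they do the work, as an engineer would, in place of code of your own. Each camera call takes 0.05 s, during which the arm holds its last target. There are 200 camera calls.

## Task

Comb the four stirring rods that lie askew in the ribbed tray into its grooves with the rake: take the rake by its grip, let it down gently at one end of the tray until its skids bear on the two side rims, and stroke it along the tray with the skids always pressing lightly on the rims, there and back if needed, until every rod lies down in a groove. Touch the rods only with the rake and never press hard, leave the other things alone, and at the end stand the rake squarely back on its rest.

Things in the scene. Friction and masses are not known exactly. Their poses are not given: they have to be found in the camera images.
- tray: White rigid ribbed tray fixed to the bench, 236 (x) x 168 (y) x 24 mm high. Origin: centre of underside, z up. Fifteen grooves run along its y, at x = 0, +-12, +-24 ... +-84 mm; each 148 mm long, 9.6 mm wide, 8 mm deep (floor 4 mm, round rib crests 12 mm above the underside). At |x| 91 to 114 mm is a flat ledge at crest height: let the rake down there, at |x| = 102 mm, behind all rods.
- tray_rim (a point): Middle of the flat top of the tray's +y side rim, 24 mm above the underside, at tray y = 79 mm, x = 0. The two side rims (10 mm wide, at y = +-79 mm, running along the tray's x) are the rails for the rake's skids. The end walls (|x| 114 to 118 mm) are equally high. Nothing gives: let the skids down at about 5 mm/s, then 2 to 7 N of load is right.
- rake: Loose metal combing rake, 0.18 kg (+-20 %), standing on its rest. Origin: midway between the flat undersides of its two skids, z up. It is 176 mm long along its y; skids 44 mm (x) x 18 mm (y) x 10 mm thick at y = +-79 mm, a cross bar (14 mm along x, z 10 to 22 mm) between them. It works sliding along the tray's x with its y along the tray's y; both faces are alike and push either way.
- rake_grip (a point): Centre of the rake's grip, 51 mm above its origin: an upright black block 20 mm thick along the rake's x, 46 mm along y, from 20 to 82 mm above the origin. Take it from above across the 20 mm.
- rake_tines (a point): Tip of the middle of seven steel tines (5 mm along x, 8 mm wide, at y = 0, +-20, +-40, +-60 mm), 10.5 mm below the skids' undersides. With the skids on the rims the tips pass 1.5 mm above the crests: over seated rods, but pushing loose ones; 3 mm higher they ride up on rods. Pushed rods turn along the row of tines and drop into a free groove; some may need a return stroke.
- rest: Black rest of the rake, fixed to the bench: base plate 70 (x) x 190 (y) mm with two blocks (66 mm along x, 24 mm wide, at y = +-79 mm) whose flat tops, 36 mm above its underside, carry the rake's skids. Origin: centre of the underside, z up. The rake is home with its origin 36 mm straight above this origin and its y along the rest's y.
- rod1: Stainless stirring rod, 8 mm thick, 120 mm long, 45 g, smooth (friction on the tray about 0.3), loose in the tray; origin at its centre, y along the rod. Starts askew across the ribs; its centre is about 16 mm above the tray's underside lying on the crests and 8 mm when seated on a groove's floor.
- rod2: Stainless stirring rod, 8 mm thick, 120 mm long, 45 g, smooth (friction on the tray about 0.3), loose in the tray; origin at its centre, y along the rod. Starts askew across the ribs; its centre is about 16 mm above the tray's underside lying on the crests and 8 mm when seated on a groove's floor.
- rod3: Stainless stirring rod, 8 mm thick, 120 mm long, 45 g, smooth (friction on the tray about 0.3), loose in the tray; origin at its centre, y along the rod. Starts askew across the ribs; its centre is about 16 mm above the tray's underside lying on the crests and 8 mm when seated on a groove's floor.
- rod4: Stainless stirring rod, 8 mm thick, 120 mm long, 45 g, smooth (friction on the tray about 0.3), loose in the tray; origin at its centre, y along the rod. Starts askew across the ribs; its centre is about 16 mm above the tray's underside lying on the crests and 8 mm when seated on a groove's floor.
- beaker: Bystander, loose: glass beaker, 72 mm across, 90 mm tall. Origin: centre of its underside.
- jar: Bystander, loose: amber jar with black cap, 60 mm across, 85 mm tall. Origin: centre of its underside.
- vial: Bystander, loose: small capped glass vial, 28 mm across, 55 mm tall, between the tray and the rest. Origin: centre of its underside.
- dishes: Bystander, loose: stack of three petri dishes, 90 mm across, 44 mm tall. Origin: centre of its underside.
- slidebox: Bystander, loose: flat plastic slide box, 90 x 65 x 32 mm. Origin: centre of its underside.
- brush: Bystander, loose: small brush, 160 mm long, lying near the robot. Origin: near its middle.
- weight: Bystander, loose: brass balance weight, 32 mm across, 46 mm tall. Origin: centre of its underside.
There are look-alikes about, which are no part of the job. Leave any blue look-alike of the rake alone. Leave any orange look-alike of the rod1 alone.

How it is judged:
By the outcome, as a careful person would: the job done as asked, in the order asked, and still so for the second after the job is handed in, with the robot touching nothing.
It also fails if it takes over 61 s, if anything falls off the work surface, if the arm or the gripper's body presses on something with over 40 N, if the wrist force passes 120 N, or if a joint passes its speed limit or range.

## Working session

There is one attempt and no reset: what is moved stays moved. The work goes in short steps, each a Python script; the robot and the scene stay as the last script left them, time stands still between calls to the robot, and variables do not carry over. Pictures are saved under pics/ and viewed, about 8 in all and at most 12, crops included, and the job is handed in when it is done.

```bash
ls; mkdir -p pics
python3 - <<'E'
from cell import env
import cv2,numpy as np
for n in("top","side"):
    im=env.snapshot(n); cv2.imwrite(f"pics/{n}0.png",im[:,:,::-1]); c=env.camera_info(n); print(n,np.round(c["mtx"],1).tolist(),np.round(c["view"],4).tolist())
print(env.current_tool_pos(),env.current_ee_rot(),env.pinch_z,env.current_t(),env.current_contact_force())
E
```

```text
pics
top [[378.4, 0.0, 321.1], [0.0, 378.4, 191.5], [0.0, 0.0, 1.0]] [[-0.0193, -0.9996, -0.0221, 0.0475], [-0.9972, 0.0208, -0.0716, 0.5139], [0.0721, 0.0207, -0.9972, 1.1397], [0.0, 0.0, 0.0, 1.0]]
side [[398.6, 0.0, 316.1], [0.0, 398.6, 199.8], [0.0, 0.0, 1.0]] [[0.9768, -0.2142, 0.0051, -0.5032], [-0.1171, -0.5537, -0.8244, 0.1575], [0.1795, 0.8047, -0.5659, 0.9362], [0.0, 0.0, 0.0, 1.0]]
[0.14167328 0.60851606 0.23078793] [-1.67402437  1.56979566 -1.90281401] 0.0187 0.1 [0.43218282 0.2089262  0.45978102]
```

View pics/top0.png

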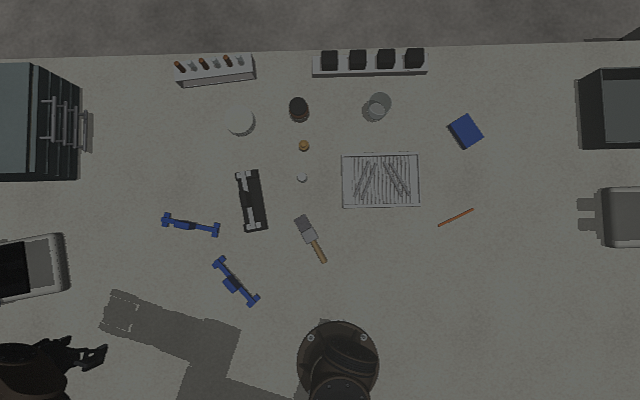

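View pics/side0.png

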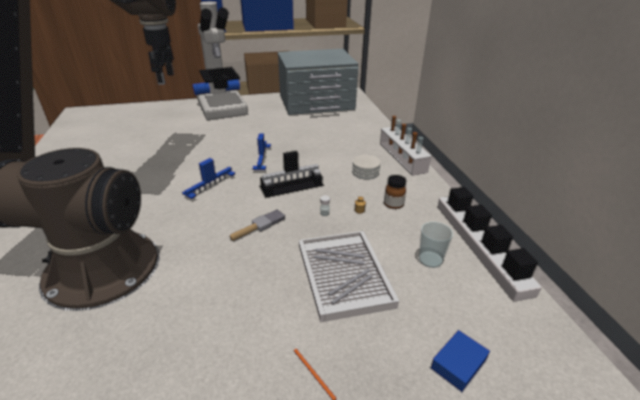

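The top view shows the tray at about (381,180), with its long side along world y and rods askew at about (366,180) and (397,180). The real rake is on the black rest at about (251,200). The vial is at (302,178) and the weight at (304,146). The blue look-alikes are at (190,225) and (236,281). Next I'll zoom in and measure.

```bash
cat > h.py <<'E'
import cv2,numpy as np
from cell import env
C={n:env.camera_info(n) for n in("top","side")}
def onplane(n,px,z):
    K=np.array(C[n]["mtx"]);V=np.array(C[n]["view"]);R=V[:3,:3];o=-R.T@V[:3,3]
    px=np.atleast_2d(np.array(px,float)); d=(np.c_[px,np.ones(len(px))]@np.linalg.inv(K).T)@R
    return o+d*((z-o[2])/d[:,2])[:,None]
def proj(n,P):
    K=np.array(C[n]["mtx"]);V=np.array(C[n]["view"]);p=(np.atleast_2d(P)@V[:3,:3].T+V[:3,3])@K.T
    return p[:,:2]/p[:,2:]
E
python3 - <<'E'
from h import *
im=cv2.imread("pics/top0.png")
def crop(x0,y0,x1,y1,s): return cv2.resize(im[y0:y1,x0:x1],None,fx=s,fy=s,interpolation=cv2.INTER_CUBIC)
a=crop(225,160,275,240,7); b=crop(335,145,427,217,4.86) if 0 else cv2.resize(im[145:217,335:427],(440,344),interpolation=cv2.INTER_CUBIC)
out=np.zeros((560,800,3),np.uint8); out[:560,:350]=a; out[:344,355:795]=b
s=cv2.imread("pics/side0.png")[140:205,245:337]; out[350:560,355:652]=cv2.resize(s,(297,210))
cv2.imwrite("pics/z0.png",np.clip(out*1.4,0,255).astype(np.uint8))
g=cv2.cvtColor(im,cv2.COLOR_BGR2GRAY)
print("bench",g[170:175,430:435].mean(), "traypx",g[152:157,375:385].tolist())
E
```

```text
bench 103.76 traypx [[101, 101, 103, 104, 105, 106, 108, 108, 109, 109], [110, 110, 111, 109, 109, 110, 110, 110, 110, 110], [112, 112, 112, 114, 114, 114, 114, 115, 115, 116], [97, 98, 96, 94, 87, 73, 72, 71, 70, 66], [48, 45, 55, 69, 58, 54, 63, 75, 59, 54]]
```

View pics/z0.png

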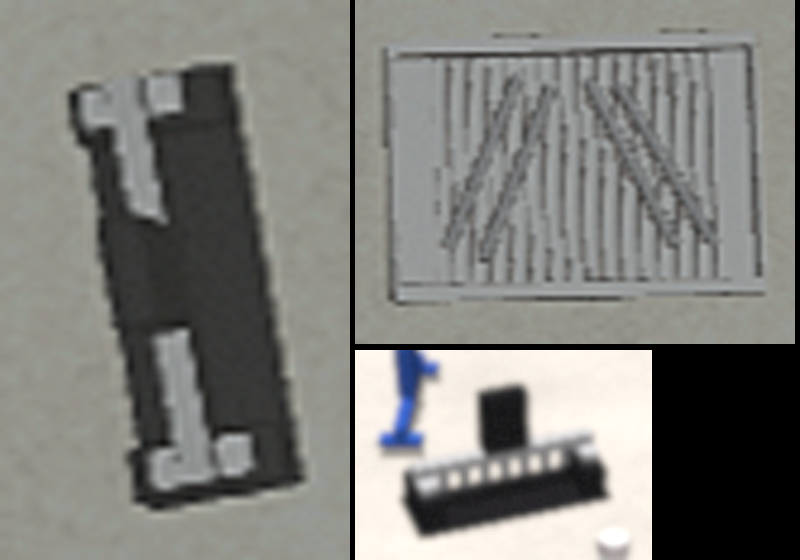

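The zoom shows the rake's skids at about (243.7,174.1) and (253.7,225.9) in the top view, with its grip between them. The tray spans about u 342–420 and v 154–207, with four rods forming a "/ /  \ \" pattern. Now the numeric measurement.

Run:
```python
from h import *
np.set_printoptions(precision=4,suppress=True)
im=cv2.imread("pics/top0.png").astype(int); S=cv2.imread("pics/side0.png").astype(int)
d=cv2.GaussianBlur((im[:,:,2]-im[:,:,0]).astype(np.float32),(3,3),0)
print("R-B bench",d[165:195,428:440].mean(),d[165:195,428:440].std(),"ledge",d[165:195,344:350].mean(),"rim",d[153:155,350:410].mean())
sd=(S[:,:,2]-S[:,:,0]).astype(np.float32); print("side bench",sd[330:340,200:250].mean(),"tray rim",sd[306:312,325:345].mean())
# tray top view
thr=(d[165:195,428:440].mean()+d[165:195,344:350].mean())/2
m=np.zeros(d.shape,np.uint8); m[140:222,330:432]=(d[140:222,330:432]<thr)
m=cv2.morphologyEx(m,cv2.MORPH_OPEN,np.ones((3,3),np.uint8))
c=max(cv2.findContours(m,0,1)[0],key=cv2.contourArea); q=cv2.boxPoints(cv2.minAreaRect(c)); print("traybox px",q.tolist())
w=onplane("top",q,.024); print("tray c",w.mean(0),"sides",np.linalg.norm(np.diff(w,axis=0),axis=1),"dir",np.degrees(np.arctan2(*(w[1]-w[0])[[1,0]])))
m2=np.zeros(sd.shape,np.uint8); ts=(sd[330:340,200:250].mean()+sd[306:312,325:345].mean())/2
m2[220:330,285:405]=sd[220:330,285:405]<ts; m2=cv2.morphologyEx(m2,cv2.MORPH_OPEN,np.ones((3,3),np.uint8))
c=max(cv2.findContours(m2,0,1)[0],key=cv2.contourArea); print("side tray hull",cv2.approxPolyDP(cv2.convexHull(c),3,True)[:,0].tolist())
# rest + rake
g=im.mean(2); roi=np.zeros(g.shape,bool); roi[160:240,225:275]=1
dark=((g<75)&roi).astype(np.uint8); c=max(cv2.findContours(dark,0,1)[0],key=cv2.contourArea); h=cv2.convexHull(c)
r=cv2.minAreaRect(h); q=cv2.boxPoints(r); print("rest px",q.tolist(),r)
for z in(.0,.036):
    w=onplane("top",q,z); print("rest z",z,w.mean(0),np.linalg.norm(np.diff(w,axis=0),axis=1))
hm=cv2.erode(cv2.fillPoly(np.zeros_like(dark),[h],1),np.ones((1,1)))
br=((g>85)&(hm>0)).astype(np.uint8); n,l,st,ce=cv2.connectedComponentsWithStats(br); print(st,ce)
# very dark / grip visible: gray profile
for v in range(168,236,3): print(v,g[v,232:272].astype(int).tolist())
```

```text
R-B bench 5.7984376 0.49942213 ledge -1.3423611 rim -1.0723958
side bench 13.108 tray rim 2.0083334
traybox px [[341.9999694824219, 206.99998474121094], [341.9999694824219, 151.99998474121094], [419.9999694824219, 151.99998474121094], [419.9999694824219, 206.99998474121094]]
tray c [ 0.5477 -0.1456  0.024 ] sides [0.1687 0.238  0.168 ] dir -1.3299140969199668
side tray hull [[362, 231], [398, 301], [321, 320], [299, 240]]
rest px [[233.74478149414062, 172.31985473632812], [257.68817138671875, 168.19168090820312], [268.15008544921875, 228.87066650390625], [244.20669555664062, 232.99884033203125]] ((250.9474334716797, 200.5952606201172), (61.57426834106445, 24.296689987182617), 80.21759033203125)
rest z 0.0 [0.4929 0.2573 0.    ] [0.0764 0.1927 0.0755]
rest z 0.036 [0.491  0.2498 0.036 ] [0.0741 0.1868 0.0732]
[[     0      0    640    400 255626]
 [   251    169      1      1      1]
 [   237    170     14     21    135]
 [   259    173      1      1      1]
 [   235    179     10     45     83]
 [   260    179      1      1      1]
 [   264    202      1      1      1]
 [   247    20
[... 4126 characters left out ...]
41, 83, 116, 111, 94, 75, 104, 103, 106, 92, 60, 98, 109, 108, 113, 100, 45, 35, 40, 39, 34, 30, 58, 98, 110, 108, 108]
228 [105, 105, 106, 104, 102, 103, 104, 104, 99, 101, 107, 94, 28, 30, 75, 114, 109, 109, 112, 114, 115, 112, 93, 61, 33, 36, 37, 37, 33, 33, 34, 35, 32, 31, 33, 29, 71, 111, 109, 106]
231 [107, 107, 105, 105, 104, 104, 104, 105, 104, 104, 106, 95, 44, 25, 29, 29, 30, 30, 32, 30, 27, 40, 60, 68, 99, 117, 115, 114, 112, 111, 111, 109, 108, 107, 105, 103, 105, 107, 107, 104]
234 [105, 104, 101, 103, 107, 107, 105, 105, 105, 106, 106, 105, 106, 107, 108, 107, 108, 107, 106, 106, 105, 105, 105, 104, 106, 106, 105, 106, 106, 106, 107, 108, 107, 107, 107, 107, 107, 107, 107, 106]
```

Run:
```python
from h import *
np.set_printoptions(precision=4,suppress=True)
im=cv2.imread("pics/top0.png").astype(np.float32); S=cv2.imread("pics/side0.png").astype(np.float32)
g=cv2.GaussianBlur(im.mean(2),(1,1),0)
d=cv2.GaussianBlur(im[:,:,2]-im[:,:,0],(3,3),0)
def cross(a,t):  # first subpixel crossing below t
    i=np.where((a[:-1]>=t)&(a[1:]<t))[0][0]; return i+(a[i]-t)/(a[i]-a[i+1])
t=2.2
L=[(333+cross(d[v,333:350],t),v) for v in range(160,200)]; R=[(430-cross(d[v,430:410:-1],t),v) for v in range(160,200)]
T=[(u,140+cross(d[140:160,u],t)) for u in range(350,412)]; B=[(u,222-cross(d[222:200:-1,u],t)) for u in range(350,412)]
ln={}
for k,P in zip("LRTB",(L,R,T,B)):
    w=onplane("top",P,.024)[:,:2]; vx,vy,x,y=cv2.fitLine(w.astype(np.float32),cv2.DIST_HUBER,0,.01,.01).ravel(); ln[k]=(np.array([x,y]),np.array([vx,vy])); print(k,"ang",np.degrees(np.arctan2(vy,vx)))
def X(a,b):
    (p,u),(q,v)=ln[a],ln[b]; s=np.linalg.solve(np.c_[u,-v],q-p)[0]; return p+s*u
c=np.array([X("L","T"),X("R","T"),X("R","B"),X("L","B")]); print("tray corners",c,"centre",c.mean(0),np.linalg.norm(np.roll(c,-1,0)-c,axis=1))
# skids (z=.046): rows/cols edges
m=np.zeros(g.shape,np.uint8); m[160:240,225:275]=g[160:240,225:275]>75
# restrict to the skid ends within rest: components after removing bench
hm=cv2.fillPoly(np.zeros_like(m),[np.array([[235,174],[257,170],[266,228],[245,231]])],1)
sk=m&hm; P=[]
for r0,r1 in((168,180),(220,234)):
    mm=np.zeros_like(sk); mm[r0:r1]=sk[r0:r1]; c=max(cv2.findContours(mm,0,1)[0],key=cv2.contourArea); r=cv2.minAreaRect(c); print("skid",r); P.append(r[0])
for z in(.046,.05):
    w=onplane("top",P,z); print(z,w,"mid",w.mean(0),"len",np.linalg.norm(w[0]-w[1]),"ang",np.degrees(np.arctan2(*(w[0]-w[1])[[1,0]])))
# grip in side view
sg=S.mean(2); mm=np.zeros(sg.shape,np.uint8); mm[148:172,275:305]=sg[148:172,275:305]<70
c=max(cv2.findContours(mm,0,1)[0],key=cv2.contourArea); print("side grip",cv2.boundingRect(c),cv2.approxPolyDP(cv2.convexHull(c),1.5,True)[:,0].tolist())
w=onplane("top",P,.046); mid=w.mean(0)[:2]; a=(w[0]-w[1])[:2]; a/=np.linalg.norm(a); b=np.array([a[1],-a[0]])
for z in(.056,.118): print(z,proj("side",[[*(mid+a*s*.023+b*q*.01),z] for s in(-1,1) for q in(-1,1)]),"top",proj("top",[*mid,z]))
# same check for rest base corners in top view, centre estimate .4929,.2548
for z,hw,hl in((.0,.035,.095),(.036,.033,.091)): print(proj("top",[[*(np.array([.4929,.2548])+a*s*hl+b*q*hw),z] for s in(-1,1) for q in(-1,1)]).tolist())
```

```text
L ang 0.22075869
R ang 0.44055822
T ang 89.843575
B ang -89.612114
tray corners [[ 0.6329 -0.0257]
 [ 0.6323 -0.2624]
 [ 0.4648 -0.2637]
 [ 0.4632 -0.0263]] centre [ 0.5483 -0.1445] [0.2367 0.1675 0.2374 0.1697]
skid ((243.78797912597656, 175.58399963378906), (7.155418395996094, 13.86362361907959), 79.69515228271484)
skid ((253.0576934814453, 223.78846740722656), (8.629109382629395, 14.31647777557373), 78.69007110595703)
0.046 [[0.5658 0.2688 0.046 ]
 [0.4205 0.2417 0.046 ]] mid [0.4932 0.2553 0.046 ] len 0.14780812160310575 ang 10.5777933560738
0.05 [[0.5653 0.2679 0.05  ]
 [0.4206 0.2409 0.05  ]] mid [0.4929 0.2544 0.05  ] len 0.1472841627938274 ang 10.577793356073789
side grip (284, 152, 14, 20) [[296, 152], [297, 170], [286, 171], [284, 168], [284, 154]]
0.056 [[282.5484 170.5665]
 [284.7446 173.713 ]
 [296.8739 167.6511]
 [299.2241 170.7216]] top [[247.6809 199.3993]]
0.118 [[281.6449 152.1731]
 [283.8963 155.1729]
 [296.4084 149.4035]
 [298.8234 152.3288]] top [[242.9193 198.2756]]
[[246.4526012721856, 232.64626972390099], [268.52304214998003, 228.06953514026972], [235.09382604529625, 173.062497236938], [256.89593393687613, 168.51541445851288]]
[[244.2321274607763, 231.64154727839826], [265.6914247495879, 227.19094011202424], [233.03569129394597, 172.78381966237762], [254.2372259303461, 168.36170450778377]]
```

Tray centre is (0.548,-0.1445), its long axis lies along world y (skew about 0.3°), and the measured size is 237x168 mm against 236x168. Rake midpoint is (0.493,0.255) with its y at about 10.3°. It matches the rest's centre, and the side view's grip centre agrees. Time to grasp.

```bash
cat >> h.py <<'E'
RC=np.array([.493,.255]); RYAW=np.radians(10.3); TC=np.array([.548,-.1445]); TYAW=np.radians(.3)
GZ=.051-.0187   # TCP above rake origin
def ori(yaw): return [0,np.pi/2,yaw]
def F(n=4):
    f=[]
    for _ in range(n): f.append(np.array(env.current_contact_force())); env.wait(.01)
    return np.mean(f,0)
E
python3 - <<'E'
from h import *
np.set_printoptions(precision=3,suppress=True)
for k in(0,np.pi,-np.pi):
    for nm,p,y in(("rest",[*RC,.036+GZ],RYAW+k),("tray",[*TC,.06],TYAW+k)): print(k,nm,env.inverse_kinematics(p,ori(y)))
E
```

```text
0 rest [ 0.358  0.612  1.881 -0.     0.649 -1.392]
0 tray [-0.374  0.636  1.856 -0.     0.649 -1.95 ]
3.141592653589793 rest [ 0.358  0.612  1.881 -0.     0.649  1.749]
3.141592653589793 tray [-0.374  0.636  1.856 -0.     0.649  1.191]
-3.141592653589793 rest [ 0.358  0.612  1.881 -0.     0.649  1.749]
-3.141592653589793 tray [-0.374  0.636  1.856 -0.     0.649  1.191]
```

Run:
```python
from h import *
np.set_printoptions(precision=3,suppress=True)
o=ori(RYAW)
env.movep([*RC,.20],o); print("free",F(),env.current_moment(),env.current_t())
env.movel([*RC,.036+GZ],rate=.12); print(env.current_tool_pos(),F())
env.command_gripper(.0); print("open",env.current_opening(),F(),env.current_t())
env.movel([*RC,.036+GZ+.006],rate=.03); env.wait(.2); print("up",F(),env.current_moment())
env.movel([*RC,.155],rate=.15); env.wait(.1); print(F(),env.current_opening(),env.current_tool_pos(),env.current_t())
for n in("top","side"): cv2.imwrite(f"pics/{n}1.png",env.snapshot(n)[:,:,::-1])
a=cv2.imread("pics/side1.png")[60:220,200:360]; b=cv2.imread("pics/top1.png")[140:260,200:360]
cv2.imwrite("pics/z1.png",np.hstack([cv2.resize(a,(400,400),interpolation=2),cv2.resize(b,(400,300),interpolation=2).repeat(1,0) if 0 else cv2.copyMakeBorder(cv2.resize(b,(400,300),interpolation=2),0,100,0,0,0)]))
```

```text
free [-0.587 -0.037 -0.012] [ 0.    -0.01  -0.001] 1.95
[0.493 0.255 0.069] [0.264 0.133 0.346]
open 0.019222018481546074 [-0.541  0.357  3.473] 3.8833
up [-0.117  0.239 -1.716] [ 0.024 -0.024  0.005]
[-0.564 -0.053 -2.042] 0.01946440630491992 [0.493 0.255 0.154] 5.2917
```

View pics/z1.png

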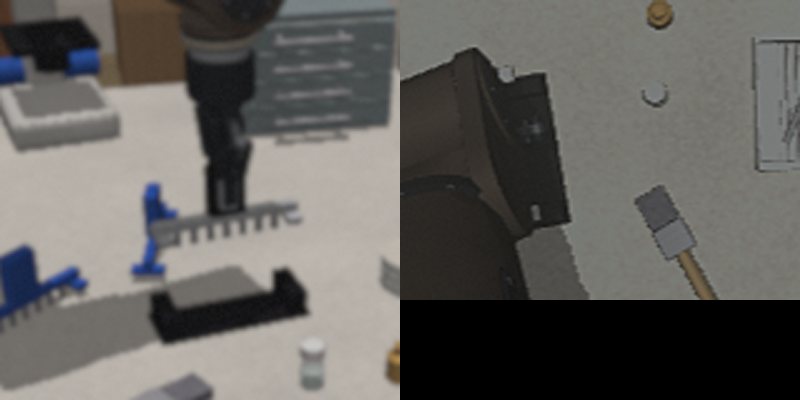

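The side view shows the rake held level above the empty rest, with weight about 1.9 N. Next is carrying it to the tray's near end (y ≈ -0.043) and a gentle touchdown.

```bash
cat >> h.py <<'E'
TA=np.array([np.sin(TYAW),-np.cos(TYAW)])  # along tray, away from rest
def at(s): return TC+TA*s
def down(xy,z,zmin,target=4.,step=.0004):
    """slow descent until the load on the rims reaches target"""
    W=-1.9
    while z>zmin:
        z-=step; env.movel([*xy,z],rate=.005); f=F(3)[2]-W
        if f>target*.6: print("touch z",z,f); break
    return z
E
python3 - <<'E'
from h import *
np.set_printoptions(precision=4,suppress=True)
p=at(-.102)
env.movep([*p,.155],ori(TYAW)); print(F(),env.current_t())
env.movel([*p,.066],rate=.12); env.wait(.1); print("above",F(8),env.current_tool_pos())
env.movel([*p,.0585],rate=.02); print(F(4))
z=down(p,.0585,.0530); env.wait(.1); print(z,F(8),env.current_moment(),env.current_tool_pos(),env.current_t())
for n in("top","side"): cv2.imwrite(f"pics/{n}2.png",env.snapshot(n)[:,:,::-1])
a=cv2.imread("pics/side2.png")[190:340,260:420]
cv2.imwrite("pics/z2.png",cv2.resize(a,(640,600),interpolation=2))
E
```

```text
[-0.3985  0.3735 -1.9789] 6.5833
above [ 0.0552 -0.0923 -1.5784] [ 0.5478 -0.0425  0.0668]
[-0.0787  0.0487 -2.2665]
touch z 0.05610000000000002 7.486571970835977
0.05610000000000002 [-1.992   0.1685  5.51  ] [ 0.0501  0.317  -0.0121] [ 0.5475 -0.0425  0.0565] 10.0167
```

View pics/z2.png

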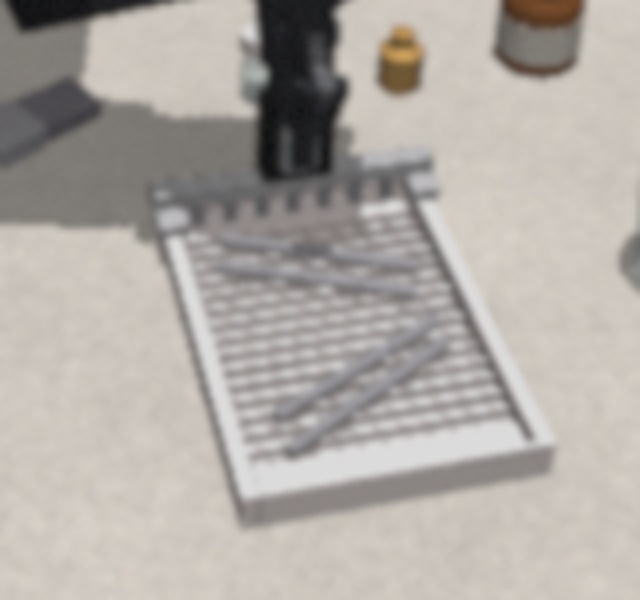

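Touchdown is confirmed: skids on both rims, the tines behind all the rods. The load of about 7 N is slightly high, so I'll ease it to about 4.5 N and stroke with load feedback.

```bash
cat >> h.py <<'E'
def stroke(s0,s1,z,rate=.035,target=4.5,seg=.006,W=-1.9):
    log=[]
    for s in np.linspace(s0,s1,int(abs(s1-s0)/seg)+1)[1:]:
        env.movel([*at(s),z],rate=rate); f=F(2); n=f[2]-W
        log.append((round(s*1e3),round(n,1),round(f[1],1),round(f[0],1)))
        if abs(f[1])>12 or n>14: print("STOP",log[-1]); break
        z+=np.clip(.025e-3*(n-target),-.0001,.0001)
    print(log,"z",z,"t",env.current_t()); return s,z
def look(k):
    for n in("top","side"): cv2.imwrite(f"pics/{n}{k}.png",env.snapshot(n)[:,:,::-1])
    a=cv2.resize(cv2.imread(f"pics/side{k}.png")[215:340,280:420],(420,375),interpolation=2); b=cv2.resize(cv2.imread(f"pics/top{k}.png")[145:217,335:427],(380,297),interpolation=2)
    cv2.imwrite(f"pics/z{k}.png",np.hstack([a,cv2.copyMakeBorder(b,0,78,0,0,0)]))
E
python3 - <<'E'
from h import *
z=.0561-.00005+.00015
env.movel([*at(-.102),z],rate=.005); print(F(4))
print(stroke(-.102,.097,z)); look(3)
E
```

```text
[-2.33806602  0.23244403  5.89002138]
[(-96, np.float64(7.1), np.float64(-1.7), np.float64(-0.3)), (-90, np.float64(6.8), np.float64(-2.8), np.float64(-0.6)), (-84, np.float64(6.5), np.float64(-2.4), np.float64(-0.4)), (-78, np.float64(7.3), np.float64(-1.6), np.float64(-0.8)), (-72, np.float64(6.5), np.float64(-2.0), np.float64(-0.1)), (-66, np.float64(6.4), np.float64(-1.3), np.float64(-0.1)), (-60, np.float64(5.9), np.float64(-1.5), np.float64(0.1)), (-54, np.float64(4.3), np.float64(-0.9), np.float64(-0.1)), (-48, np.float64(3.5), np.float64(-1.2), np.float64(-0.2)), (-42, np.float64(3.5), np.float64(-1.6), np.float64(-0.2)), (-36, np.float64(3.2), np.float64(-1.0), np.float64(-0.8)), (-30, np.float64(3.7), np.float64(-1.7), np.float64(-0.1)), (-24, np.float64(4.6), np.float64(-1.2), np.float64(-0.3)), (-18, np.float64(4.9), np.float64(-1.2), np.float64(-0.1)), (-12, np.float64(5.6), np.float64(-1.3), np.float64(0.1)), (-6, np.float64(5.5), np.float64(-1.8), np.float64(0.1)), (1, np.float64(5.3), np.float64(-1.3), np.float64(0.3)), (7, np.float64(4.4), np.float64(-1.5), np.float6
[... 273 characters left out ...]
64(-1.5), np.float64(0.5)), (43, np.float64(4.5), np.float64(-0.9), np.float64(-0.0)), (49, np.float64(5.2), np.float64(-1.1), np.float64(-0.3)), (55, np.float64(5.2), np.float64(-1.0), np.float64(-0.1)), (61, np.float64(4.9), np.float64(-1.5), np.float64(-0.6)), (67, np.float64(4.7), np.float64(-1.9), np.float64(-0.2)), (73, np.float64(4.2), np.float64(-0.8), np.float64(0.4)), (79, np.float64(4.4), np.float64(-1.8), np.float64(0.0)), (85, np.float64(4.8), np.float64(-1.7), np.float64(-0.0)), (91, np.float64(4.3), np.float64(-1.3), np.float64(0.2)), (97, np.float64(4.6), np.float64(-1.0), np.float64(-0.2))] z 0.056528725906894436 t 21.675
(np.float64(0.097), np.float64(0.056528725906894436))
```

View pics/z3.png

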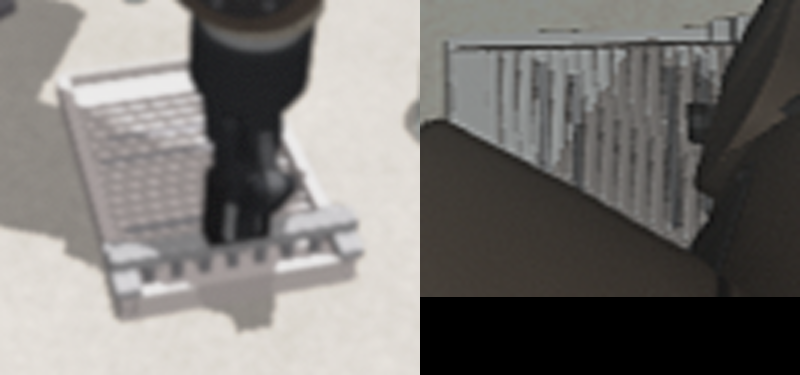

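The load stayed between 3 and 7 N over the whole stroke. Two rods are visibly down in grooves, and the rest are hidden by the arm. Doing the return stroke.

Run:
```python
from h import *
z=.05651
print(stroke(.097,-.102,z,rate=.045,seg=.008)); look(4)
```

```text
[(89, np.float64(6.1), np.float64(2.3), np.float64(-0.1)), (80, np.float64(4.9), np.float64(1.7), np.float64(-0.2)), (72, np.float64(4.7), np.float64(1.5), np.float64(0.2)), (64, np.float64(3.5), np.float64(1.3), np.float64(-0.1)), (56, np.float64(3.9), np.float64(0.9), np.float64(-0.1)), (47, np.float64(3.8), np.float64(0.7), np.float64(-0.3)), (39, np.float64(3.6), np.float64(0.7), np.float64(-0.6)), (31, np.float64(4.0), np.float64(0.6), np.float64(0.1)), (22, np.float64(5.2), np.float64(0.5), np.float64(0.4)), (14, np.float64(5.7), np.float64(1.5), np.float64(-0.1)), (6, np.float64(5.1), np.float64(0.7), np.float64(0.4)), (-3, np.float64(4.5), np.float64(2.0), np.float64(-0.2)), (-11, np.float64(4.9), np.float64(0.9), np.float64(0.2)), (-19, np.float64(4.0), np.float64(1.2), np.float64(-0.0)), (-27, np.float64(4.3), np.float64(1.3), np.float64(0.3)), (-36, np.float64(3.6), np.float64(0.4), np.float64(-1.0)), (-44, np.float64(3.5), np.float64(0.4), np.float64(-0.2)), (-52, np.float64(4.9), np.float64(2.2), np.float64(0.2)), (-61, np.float64(5.0), np.float64(1.3), np.float64(-0.1)), (-69, np.float64(4.6), np.float64(1.6), np.float64(0.2)), (-77, np.float64(4.5), np.float64(1.8), np.float64(-0.3)), (-85, np.float64(4.9), np.float64(1.4), np.float64(-0.3)), (-94, np.float64(5.0), np.float64(1.2), np.float64(0.2)), (-102, np.float64(4.3), np.float64(1.8), np.float64(0.5))] z 0.05652525843994507 t 30.175
(np.float64(-0.102), np.float64(0.05652525843994507))
```

View pics/z4.png

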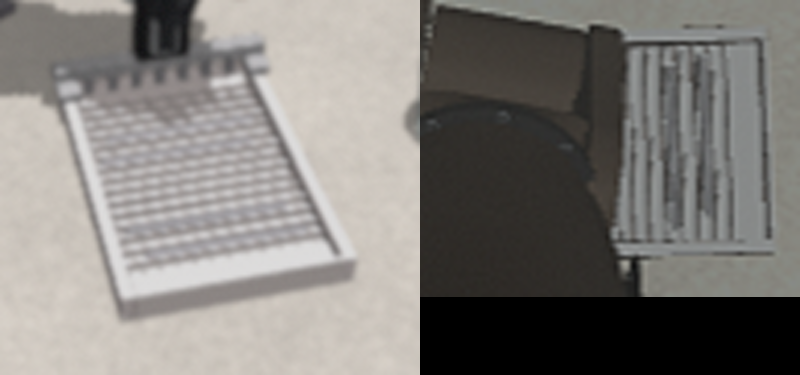

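The side view shows no rod across the ribs. I'll enlarge it before lifting the rake.

Run:
```python
import cv2,numpy as np
a=cv2.imread("pics/side4.png")[235:310,298:405]; a=cv2.resize(a,(800,560),interpolation=2).astype(float)
cv2.imwrite("pics/z5.png",np.clip((a-110)*1.9,0,255).astype(np.uint8))
```

```text
(no output)
```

View pics/z5.png

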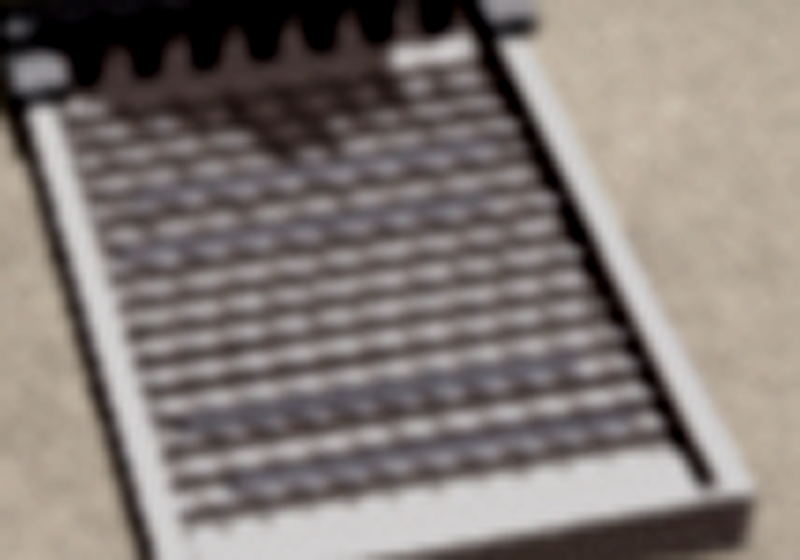

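All four rods (blueish lines) lie parallel to the ribs in four separate grooves, none across a rib. Returning the rake to its rest.

Run:
```python
from h import *
np.set_printoptions(precision=4,suppress=True)
p=at(-.102)
env.movel([*p,.0665],rate=.03); env.movel([*p,.155],rate=.15)
env.movep([*RC,.155],ori(RYAW)); env.movel([*RC,.0725],rate=.08); env.wait(.1); print("above",F(6),env.current_tool_pos(),env.current_t())
z=down(RC,.0705,.0655,target=3.,step=.0003); print(F(5),env.current_moment(),env.current_tool_pos(),env.current_ee_rot(),env.current_t())
for n in("top","side"): cv2.imwrite(f"pics/{n}6.png",env.snapshot(n)[:,:,::-1])
```

```text
above [-0.1217 -0.3099 -1.8066] [0.4932 0.2551 0.073 ] 33.9917
touch z 0.06840000000000003 2.224266360572005
[-0.698  -0.086   0.8414] [-0.0495  0.0742 -0.0025] [0.493  0.2551 0.0685] [0.297  1.5706 0.4768] 36.3167
```

Run:
```python
from h import *
np.set_printoptions(precision=4,suppress=True)
env.command_gripper(.06); env.wait(.2); print(F(4))
env.movel([*RC,.2],rate=.1); env.move_joints([1.236,.491,1.559,0,1.092,-.106]); env.wait(.3); print(env.current_t())
for n in("top","side"): cv2.imwrite(f"pics/{n}7.png",env.snapshot(n)[:,:,::-1])
a=cv2.imread("pics/top0.png");b=cv2.imread("pics/top7.png");s=cv2.imread("pics/side7.png")
z=lambda i,r,w,h:cv2.resize(i[r[1]:r[3],r[0]:r[2]],(w,h),interpolation=2)
R=(225,160,275,240);out=np.zeros((600,800,3),np.uint8)
out[:320,:200]=z(a,R,200,320);out[:320,205:405]=z(b,R,200,320);out[:300,410:800]=z(b,(335,145,427,217),390,300)
out[325:600,:400]=z(s,(235,130,335,200),400,275);out[305:600,410:800]=z(s,(285,225,410,325),390,295)
cv2.imwrite("pics/z7.png",np.clip(out*1.3,0,255).astype(np.uint8))
d=cv2.absdiff(cv2.GaussianBlur(a,(3,3),0),cv2.GaussianBlur(b,(3,3),0)).max(2); m=(d>25).astype(np.uint8)
n,l,st,c=cv2.connectedComponentsWithStats(m); print([x[:5].tolist() for x in st[1:] if x[4]>4 and x[1]<260 and 120<x[0]<520])
g=b.astype(float).mean(2); m=(g>75).astype(np.uint8)
hm=cv2.fillPoly(np.zeros_like(m),[np.array([[235,174],[257,170],[266,228],[245,231]])],1); P=[]
for r0,r1 in((168,180),(220,234)):
    mm=np.zeros_like(m); mm[r0:r1]=(m&hm)[r0:r1]; k=max(cv2.findContours(mm,0,1)[0],key=cv2.contourArea); P.append(cv2.minAreaRect(k)[0])
w=onplane("top",P,.046); print("rake",w.mean(0),np.degrees(np.arctan2(*(w[0]-w[1])[[1,0]])))
```

```text
[-0.1638  0.1243 -0.2471]
40.7
[[402, 159, 2, 13, 19], [394, 162, 2, 4, 8], [390, 164, 2, 5, 8], [386, 168, 2, 6, 8], [367, 178, 2, 6, 7], [399, 179, 2, 5, 7], [364, 180, 1, 5, 5], [395, 191, 2, 4, 6], [399, 193, 2, 3, 5], [403, 193, 2, 3, 6], [407, 192, 2, 4, 5], [372, 194, 2, 7, 10]]
rake [0.4932 0.2545 0.046 ] 10.439573805842702
```

View pics/z7.png

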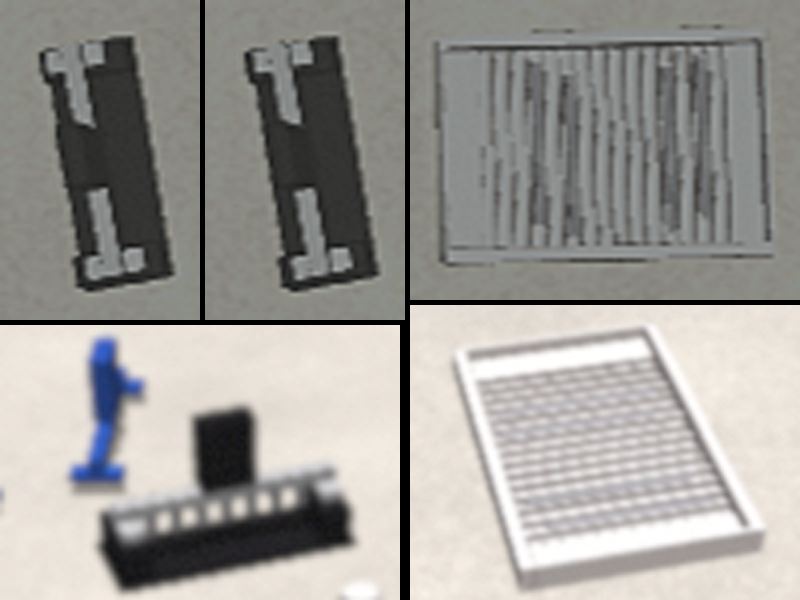

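The final view shows the rake back as it started, within 1 mm and 0.2°. Four rods lie in four grooves, and the top view changed only inside the tray. Handing in.

```bash
python3 -c "
from cell import env
print(env.sign_off(),env.current_t())"
```

```text
the job is handed in; nothing more can be done
the job is handed in; nothing more can be done
```

The job is done and handed in at about 41 s of the 61 s allowed. I took the rake by its grip, let it down on the ledge nearest the rest, stroked it to the far end and back, and stood it back on its rest.

**Last checks**
- **Rods:** all four look to be down in four separate grooves, parallel to the ribs. I judged this from both camera views and did not measure their heights.
- **Rake:** its measured position is within 1 mm and 0.2° of where it started. Its starting position matched the rest's centre to within about 1 mm.
- **Other things:** comparing the top view before and after shows changes only inside the tray, so nothing else appears to have moved.

**Load on the rims**
- **Strokes:** the load stayed between about 3.2 and 7.3 N on the way out and between 3.5 and 6.1 N on the way back.
- **Touchdown and start of stroke:** these ran slightly above the 2–7 N you gave. Touchdown was about 7.5 N, and I started the first stroke at about 7.8 N because easing the rake had not lowered the load. It fell to about 6 N some 40 mm into the stroke.
- **Uneven bearing:** at touchdown the moment reading suggested one skid was pressing harder than the other.

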